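Feed a wood blank home in the bench guillotine with the push stick

ROBOT

A 6-joint arm with a two-finger parallel gripper is mounted at the origin on a cart in front of the work surface, level with it; the furniture and walls round the work are solid. World frame = base frame: x ahead of the robot, y to its left, z up, the work surface at z = 0. Lengths are in mm, angles in rad, forces in N, time in s.
With the tool pointing down it reaches from about 350 to 975 mm from the base axis. Payload 7.1 kg.
Tool frame: the origin (TCP) lies at the very end of the fingers, on their centre line; the grasp point (between the pads) lies 19 mm behind it (ctrl.grasp_offset is the distance from the TCP to the grasp point, in mm); z points along the fingers, y is the line along which they close (so a half turn about z gives the same grasp; the last joint's range is limited). The gripper opens to 88 mm and grips with 3 to 60 N. Pads are 20 mm wide; open, the fingers measure 115 mm over their backs; the gripper's body (75 mm by 178 mm) begins 61 mm behind the grasp point.
Start: joints at [1.295, 0.423, 1.63, -0, 1.089, -0.019], TCP at [158.71, 604.496, 222.675] pointing down, gripper open.
Joint ranges: [-3, 3], [-0.9, 2.11], [0.09, 2.58], [-1.31, 4.45], [0.11, 2.69], [-2.54, 2.54]. Speed limits (rad/s): [2.39, 2.39, 3.01, 3.14, 3.14, 3.14].

INTERFACE

Orientations are given as a rotation vector (axis times angle).
In Python, from workcell import ctrl, viewer, ticket, models gives the robot as it stands.
- The arm moves only by the tool play_rows, never from a script. Its arguments are lists of equal length, an entry for each row: "dp": the shift along the world's x, y, z in mm, a list of three; "yaw": the turn about the world's z in degrees. In form: {"dp": [[tx, ty, tz], ...], "yaw": [yaw, ...]}. A call has 1 to 8 rows; each row shifts and turns the commanded pose from where the row before left it; what a row does not reach is not made up. A row lasts 1/12 s, in which the tool goes at most 41.7 mm and 7.16 degrees, less where a joint would pass 70% of its speed; a pose out of reach is approached as far as the arm can. A call is refused whole if a number of a shift passes 41.7 or a number of a turn 7.16, either way. A call with a gripper value outside its range is refused whole. "gripper" is the closure, from 0 (fully open) to 1 (shut), set as the call begins (left out, the last holds). The fingers move at their own pace and stop on an object; the grip force is fixed at half the most. Time passes only in rows, so rows that do not move let the fingers close. It gives the time, the measured TCP pose, the force, the opening and the grip force at its end, in the units of the state.
- ctrl.get_obs(): the state, without advancing time (a new reading comes with each control period).
- viewer.get_image(name): name is "scene" or "top"; returns a dict with "pixels" (384x512x3 uint8, red, green, blue), "range_z" (384x512 float32, mm along the optical axis (not along the pixel's ray), 0 where there is no reading), "fx", "fy", "cx", "cy" (pixels), "dist_coeffs" ([k1, k2, p1, p2, k3] as OpenCV has them; the pictures are not rectified), "T" (4x4, takes a point from camera to world coordinates). Camera axes: x right, y up, looking along -z (the intrinsics and any distortion apply to the point x, -y, -z); pixel columns grow to the right and rows downward; lengths in mm; the calibration is good to about 2 mm. A picture is of the moment at which its call begins.
- ticket.close_job(): hands the job in; it is judged then, once.
Trained networks look in a picture, given as the dict that the camera call returned (one of the last four; its "shot" number tells which), for a name from the list of things; names that differ only in an ending like _2 or _b are one class to them, and where a whole thing is asked for, a point or a joint stands for the part that bears it (a point fixed in the world has none). Each returns a list of dicts, best first, with "conf" (0 to 1); they miss things now and then, are a little off and sometimes report something else, mostly with a low value. They report only what shows in the picture. A call takes as long as a camera call.
- models.look_for(picture, name): "bbox" ([centre column, centre row, width, height] in pixels, round what is visible of it).
- models.landmark_of(picture, name): "location" ([column, row] in pixels: a listed point, or the origin of a listed thing).
The state is a dict: "t": time; "qpos": joint angles; "qvel": joint speeds; "joint_torque": joint torques, N m; "ee_pos": TCP position; "orientation": TCP orientation; "ft_force": force on the tool from outside, world axes, zero at the start; "moment": the same for the moment, N m; "width": finger opening in mm; "grasp_force": force on a finger pad.
Only numpy, scipy, OpenCV 4.12 (cv2) and the standard library are available. Lean on these libraries where they do the work, as an engineer would, in place of code of your own. Each camera call takes 0.05 s, during which the arm holds its last target. There are 200 camera calls.

TASK

Set up the guillotine for the next cut: take the orange push stick by its raised handle and with its end push the wood blank along the fence, in under the clear guard and the sprung roller, until it is firmly home and flat against the back stop. Push with the stick only, never the fingers, and feel for the stop: it is clamped only lightly and must not be pushed out of its setting. Do not force or lean on the machine; then draw the stick out, leaving the blank home, lay the stick back flat on the bench top beside the machine and let go; leave the scissors, tape and timer where they are.

Things in the scene. Friction and masses are not known exactly. Their poses are not given: they have to be found in the camera images.
- guillotine: Hand guillotine fixed on the bench: green base, steel bed, clear box guard, green knife frame 132 mm high, lever parked back behind it (300 mm high). Origin: on the bench, under the feed line (y=0). Its x is the feed direction (blank goes in towards +x), y left of the feed, z up. Bed top: 24 mm above the bench, x=-215 to +195 mm, 116 mm wide. Axes of its points are the same.
- fence_end (a point): Outer (infeed) end of the fence's inner face, on the bed: guillotine x=-205, y=+32.5 mm. The fence is a steel bar on the left of the feed, 14 mm above the bed, x=-205 to +85 mm. Facing it, at y=-32.5 mm, a like side guide begins at x=-65 mm, flared outward before that to x=-110 mm.
- guard_mouth (a point): Middle of the guard's mouth, on the bed (guillotine x=-55 mm, y=0). The mouth is 18 mm high and 65 mm wide between fence and side guide; the guard's front panel above it reaches 84 mm above the bed.
- roller_low (a point): Point on the bed under the axis of the sprung rubber roller (28 mm diameter), guillotine x=+46 mm. It hangs 4 mm over the bed and presses the 6 mm blank down with about 8 N. Pushing the blank's front edge under it (front 12 to 0 mm before this point) takes about 7 to 14 N; after that the drag is steady, about 4 to 9 N, and friction holds the blank where it is left.
- back_stop: Steel bar 84 mm wide, 22 mm high, with a grey block and brass thumbscrew, across the bed behind the knife. Origin: middle of its face's lower edge, 1 mm above the bed; axes as the guillotine's. Set at guillotine x=105 to 130 mm (differs each time). Held by friction alone: it slips when the blank bears on it with about 15 N. The blank is home once it has borne on it with over 5 N.
- stop_face (a point): Point on the back stop's face (which looks to guillotine -x), 3 mm above the bed, on the feed line; axes as the guillotine's.
- blank: Light wood blank 120 x 60 x 6 mm, about 40 g, lying on the bed before the guard mouth, a little askew (within 2 degrees). Origin: centre of its underside; its x points along its length in the feed direction, z up. When home its rear edge is 40 to 65 mm inside the guard mouth.
- blank_front_left (a point): Left front corner of the blank (blank x=+60, y=+30 mm), at mid thickness.
- blank_front_right (a point): Right front corner of the blank (blank x=+60, y=-30 mm), at mid thickness.
- push_stick: Orange push stick lying on the bench: a bar 240 mm long, 24 mm wide, 10 mm high with a raised handle at the rear; about 110 g. Origin: centre of the bar's underside; x points to the pushing end, z up. Slid along the bed with its underside 0 to 3 mm over the bed it passes under the guard.
- stick_heel (a point): Middle of the stick's pushing face, which goes against the blank's rear edge (stick x=+120 mm, 4 mm over its underside); axes as the stick's. Above it a lip, 8 to 12 mm over the underside, reaches 10 mm farther forward, over the blank's top.
- stick_handle (a point): Grip point in the handle's middle: stick x=-72 mm, 42 mm over the underside; axes as the stick's. The handle is 19 mm thick in y, runs from stick x=-111 to -33 mm, and its top is 60 mm over the underside; a thumb horn 21 mm thick ends it at x=-120 mm. Pinch it across y from above.
- scissors: Green-handled scissors, 206 x 84 x 11 mm, loose on the bench; origin under their middle. Leave alone.
- masking_tape: Roll of masking tape lying flat, 96 mm across, 25 mm high, loose; origin under its middle. Leave alone.
- stop_clock: Yellow digital timer, 68 x 62 x 18 mm, loose; origin under its middle. Leave alone.

How it is judged:
By the outcome, as a careful person would: the job done as asked, in the order asked, and still so for the second after the job is handed in, with the robot touching nothing.
It also fails if it takes over 67 s, if anything falls off the work surface, if the arm or the gripper's body presses on something with over 40 N, if the wrist force passes 120 N, or if a joint passes its speed limit or range.

## Working session

There is one attempt and no reset: what is moved stays moved. The work goes in short steps, Python scripts to look and compute and a tool call to move; the robot and the scene stay as the last step left them, time stands still between calls to the robot, and variables do not carry over. Pictures are saved under pics/ and viewed, at most 10 in all, crops included, and the job is handed in when it is done.

Besides the shell and the picture viewer there is one more tool, called after "Request:" as name([rows], argument=value, ...), one row to a line, values as JSON. play_rows: Moves the arm, as the interface text tells. Its arguments: {"type":"object","properties":{"dp":{"type":"array"},"yaw":{"type":"array"},"gripper":{"type":"number"}},"required":["dp","yaw"]}

```bash
mkdir -p pics; ls; cat > h.py <<'E'
import numpy as np, cv2
from workcell import ctrl, viewer, ticket, models
def ray(im,uv):
    K=np.array([[im['fx'],0,im['cx']],[0,im['fy'],im['cy']],[0,0,1]])
    p=cv2.undistortPoints(np.array([[uv]],float),K,np.array(im['dist_coeffs'],float))[0,0]
    T=np.array(im['T']); return T[:3,3], T[:3,:3]@np.array([p[0],-p[1],-1.])
def at_z(im,uv,z):
    o,d=ray(im,uv); return o+d*(z-o[2])/d[2]
def by_depth(im,uv):
    o,d=ray(im,uv); r=im['range_z'][int(round(uv[1])),int(round(uv[0]))]; return o+d*r
def proj(im,P):
    T=np.array(im['T']);c=T[:3,:3].T@(np.array(P,float)-T[:3,3])
    K=np.array([[im['fx'],0,im['cx']],[0,im['fy'],im['cy']],[0,0,1]])
    return cv2.projectPoints(np.array([[c[0],-c[1],-c[2]]]),np.zeros(3),np.zeros(3),K,np.array(im['dist_coeffs'],float))[0].ravel()
def save(im,n): cv2.imwrite('pics/'+n+'.png',im['pixels'][:,:,::-1])
E
python3 - <<'E'
from h import *
Z={'fence_end':24,'guard_mouth':24,'roller_low':24,'back_stop':25,'stop_face':27,'blank':24,'blank_front_left':27,'blank_front_right':27,'push_stick':0,'stick_heel':4,'stick_handle':42,'scissors':0,'masking_tape':0,'stop_clock':0,'guillotine':0}
o=ctrl.get_obs();print(o['ee_pos'],o['orientation'],o['width'],o['t'])
for c in ('top','scene'):
    im=viewer.get_image(c);save(im,c+'0');print(c,np.array(im['T']).round(2).tolist(),im['fx'])
    for n,z in Z.items():
        for d in models.landmark_of(im,n)[:2]:
            print(n,round(d['conf'],2),np.round(d['location'],1),at_z(im,d['location'],z).round(1),by_depth(im,d['location']).round(1))
E
```

```text
pics
[158.56474744 604.00908741 221.9240262 ] [-4.02170091e-01 -3.11555202e+00  2.25787753e-03] 87.39048308154348 0.0
top [[0.01, 0.99, -0.11, 434.83], [-1.0, 0.01, -0.01, -45.76], [-0.01, 0.11, 0.99, 1234.08], [0.0, 0.0, 0.0, 1.0]] 377.29624593589506
guard_mouth 0.77 [210.5 176. ] [612.8 133.2  24. ] [609.4 129.8  47.1]
roller_low 0.72 [333.  223.6] [ 464.1 -262.2   24. ] [ 464.3 -263.5   16.9]
roller_low 0.17 [157.5 180.2] [596.9 304.7  24. ] [586.1 281.4 104.6]
back_stop 0.63 [157.6 182.8] [588.3 303.8  25. ] [577.7 279.6 108.4]
stop_face 0.54 [158.4 176.2] [609.6 301.5  27. ] [597.7 277.8 109.5]
blank 0.59 [348.3 242.9] [ 403.8 -310.2   24. ] [ 404.7 -302.4   59.3]
blank 0.58 [232.4 172.7] [624.4  62.4  24. ] [622.7  61.4  35. ]
blank_front_left 0.66 [215.9 185.8] [580.6 114.5  27. ] [579.  112.7  40.6]
blank_front_right 0.97 [218.3 161.7] [659.5 108.7  27. ] [656.9 106.9  41.2]
blank_front_right 0.63 [195.7 177. ] [608.5 180.6  27. ] [597.5 166.3 103.1]
push_stick 0.92 [332. 223.] [ 466.6 -263.3    0. ] [ 466.4 -261.6    9.6]
stick_heel 0.66 [306.  194.2] [ 559.3 -178.4    4. ] 
[... 856 characters left out ...]
82.5   24. ] [ 470.5 -259.3    8. ]
blank 0.83 [249.1 192.9] [616.9  48.2  24. ] [609.   32.7  31.7]
blank_front_left 0.77 [232.5 184.1] [597.3 121.4  27. ] [601.7 130.8  22.7]
blank_front_right 0.79 [248.4 182.2] [647.9 115.6  27. ] [644.5 108.7  30.2]
push_stick 0.75 [250.9 261. ] [ 471.3 -254.5    0. ] [ 461.4 -273.7   13.3]
push_stick 0.24 [234.8 185. ] [628.  170.3   0. ] [597.2 104.8  30.5]
stick_heel 0.78 [271.5 237.5] [ 565.3 -182.2    4. ] [ 557.1 -196.2   12.9]
scissors 0.89 [301.5 192.3] [790.8  36.1   0. ] [ 7.915e+02  3.710e+01 -5.000e-01]
masking_tape 0.63 [166.8 196.1] [406.7 174.8   0. ] [393.  128.4  21.5]
guillotine 0.86 [227.1 183.9] [609.5 188.3   0. ] [571.  102.5  39.3]
```

```bash
python3 - <<'E'
import cv2
a=cv2.imread('pics/top0.png')[100:310,130:390];cv2.imwrite('pics/a.png',cv2.resize(a,None,fx=2.85,fy=2.85,interpolation=cv2.INTER_CUBIC))
a=cv2.imread('pics/scene0.png')[90:310,130:390];cv2.imwrite('pics/b.png',cv2.resize(a,None,fx=2.7,fy=2.7,interpolation=cv2.INTER_CUBIC))
E
```

```text
(no output)
```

View pics/a.png

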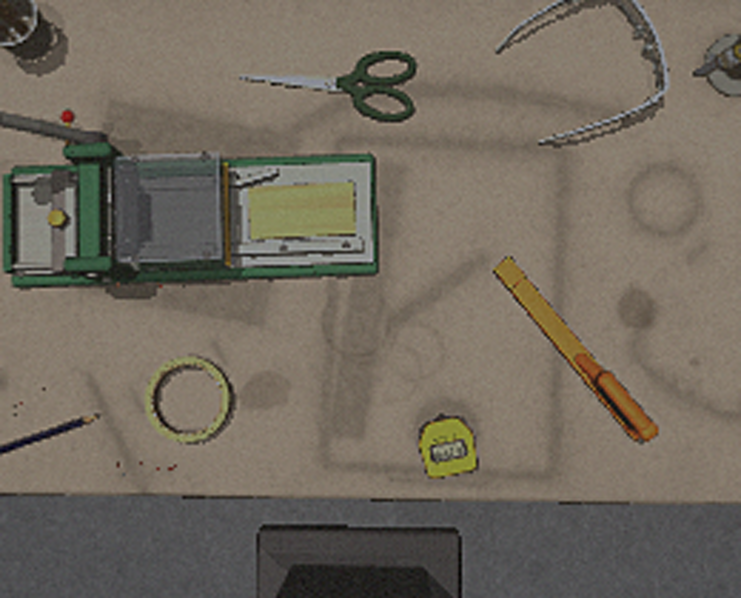

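View pics/b.png

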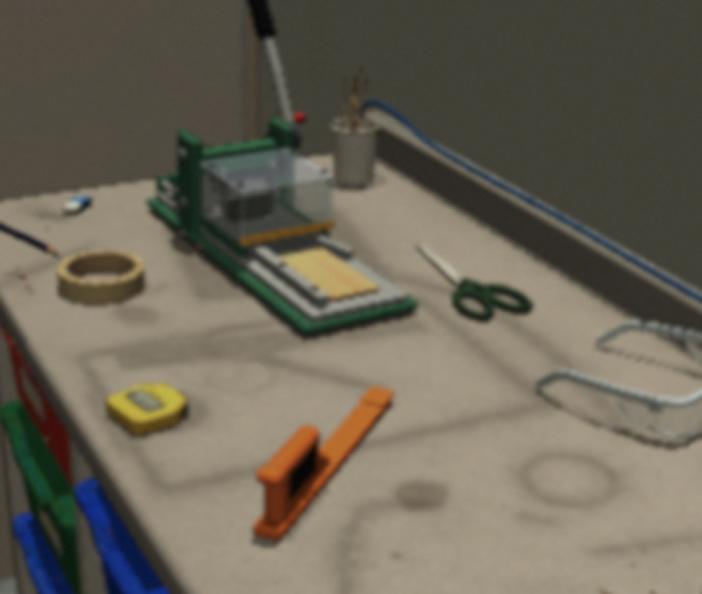

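The top view shows the machine feeding along world +y, with the fence on the robot side. The blank is at about crop (303,209), the stick runs from heel (505,268) to handle (625,400), and the timer is at (448,447). Next I'll get the exact axes by segmentation.

```bash
cat >> h.py <<'E'
def cloud(im):
    r=im['range_z'];h,w=r.shape
    K=np.array([[im['fx'],0,im['cx']],[0,im['fy'],im['cy']],[0,0,1]])
    v,u=np.mgrid[:h,:w]
    p=cv2.undistortPoints(np.stack([u,v],-1).reshape(-1,1,2).astype(float),K,np.array(im['dist_coeffs'],float)).reshape(h,w,2)
    T=np.array(im['T']); return np.stack([p[...,0]*r,-p[...,1]*r,-r],-1)@T[:3,:3].T+T[:3,3]
def rect(P):
    (c,s,a)=cv2.minAreaRect(P[:,:2].astype(np.float32)); return np.round(c,1),np.round(s,1),round(a,2)
E
python3 - <<'E'
from h import *
im=viewer.get_image('top');C=cloud(im)
hsv=cv2.cvtColor(im['pixels'],cv2.COLOR_RGB2HSV);H,S,V=[hsv[...,i].astype(int) for i in range(3)]
X,Y,Zz=C[...,0],C[...,1],C[...,2]
print('hsv blank',hsv[173,235],'stick',hsv[210,318],'handle',hsv[240,348],'green',hsv[170,261])
m=(Y<-150)&(Y>-400)&(X>330)&(X<620)&(S>120)&(H<22)
m=cv2.morphologyEx(m.astype(np.uint8),cv2.MORPH_OPEN,np.ones((2,2)))>0
P=C[m];print('stick all',len(P),rect(P))
v,u=np.where(m)
# bar: z 5..20
b=P[(P[:,2]<22)];h=P[P[:,2]>45];print('z',np.percentile(b[:,2],[10,50,90]).round(1),np.percentile(h[:,2],[10,50,90]).round(1),len(b),len(h))
for n,q in(('bar',b),('handle',h)):
    mu=q[:,:2].mean(0);w=np.linalg.svd(q[:,:2]-mu)[2][0];w*=np.sign(w[1]);s=(q[:,:2]-mu)@w
    print(n,mu.round(1),np.degrees(np.arctan2(w[1],w[0])).round(2),(mu+w*s.max()).round(1),(mu+w*s.min()).round(1))
    print(rect(q))
# blank
m=(Y>0)&(Y<125)&(X>560)&(X<680)&(S>75)&(H>18)&(H<35);m=cv2.morphologyEx(m.astype(np.uint8),cv2.MORPH_OPEN,np.ones((3,3)))>0
P=C[m];print('blank',len(P),rect(P),np.median(P[:,2]))
# green base
m=(Y>-60)&(Y<110)&(X>500)&(X<740)&(H>40)&(H<90)&(S>90)&(Zz<40)
P=C[m];print('green',len(P),rect(P),np.median(P[:,2]))
for sgn in(0,1):
    q=P[(P[:,0]>620)==bool(sgn)]; q=q[q[:,1]>-15]
    f=np.polyfit(q[:,1],q[:,0],1);print('edge',f, np.percentile(q[:,2],[10,50,90]))
E
```

```text
hsv blank [ 29  87 140] stick [ 22 169 133] handle [ 20 168 138] green [66 81 63]
stick all 422 (array([ 475.7, -217.6]), array([315.9, 158.3]), 76.77)
z [ 6.  10.8 14.1] [55.8 59.2 62.5] 215 167
bar [ 486.6 -244.1] 38.6 [ 565.3 -181.2] [ 362.1 -343.5]
(array([ 463.7, -262.6]), array([260.7,  29.4]), 40.89)
handle [ 408.5 -304.2] 57.07 [ 534.2 -110.1] [ 385.4 -339.9]
(array([ 432.1, -197.2]), array([296.6,  61.8]), 77.21)
blank 597 (array([621.2,  55.7]), array([ 59.2, 110.7]), 3.96) 29.95870459495427
green 222 (array([643.6,  26.7]), array([189.3, 164. ]), 0.0) 15.69782635474894
edge [-5.32371933e-02  5.57249415e+02] [12.63085753 15.59178738 19.30630376]
edge [-4.75423523e-02  6.84532784e+02] [11.72415296 16.0188554  18.91036564]
```

```bash
python3 - <<'E'
from h import *
def line(q):
    mu=q.mean(0);w=np.linalg.svd(q-mu)[2][0];w*=np.sign(w[1]);s=(q-mu)@w
    return mu,w,np.degrees(np.arctan2(w[1],w[0])),s
ims=[viewer.get_image('top') for _ in range(3)]
for im in ims:
    C=cloud(im);hsv=cv2.cvtColor(im['pixels'],cv2.COLOR_RGB2HSV);H,S,V=[hsv[...,i].astype(int) for i in range(3)]
    X,Y,Zz=C[...,0],C[...,1],C[...,2]
    m=((S>130)&(H<27)&(X>340)&(X<600)).astype(np.uint8)
    n,lab,st,_=cv2.connectedComponentsWithStats(m);k=lab[200,312] or lab[210,318];m=lab==k
    def atz(mm,z):
        v,u=np.where(mm);return np.array([at_z(im,(a,b),z)[:2] for a,b in zip(u,v)])
    bar=atz(m&(Zz<25)&(Y>-262),10); hd=atz(m&(Zz>48),60)
    for n_,q in(('bar',bar),('handle',hd)):
        mu,w,a,s=line(q);print(n_,len(q),mu.round(1),round(a,2),(mu+w*s.max()).round(1),(mu+w*s.min()).round(1))
    m=((X>560)&(X<680)&(Y>-15)&(Y<112)&(S>70)&(H>20)&(H<36)&(V>90)).astype(np.uint8)
    n,lab,st,_=cv2.connectedComponentsWithStats(m);m=lab==lab[173,235]
    q=atz(m,30);print('blank',len(q),line(q)[0].round(1),round(line(q)[2],2),rect(q))
    # green long edges: per column, first/last green
    m=(H>45)&(H<90)&(S>70)
    top=[];bot=[]
    for u in range(222,259):
        r=np.where(m[140:215,u])[0]+140
        if len(r)>2: top.append(at_z(im,(u,r[0]-.5),16)[:2]);bot.append(at_z(im,(u,r[-1]+.5),0)[:2])
    for e in(top,bot):
        e=np.array(e);f=np.polyfit(e[:,1],e[:,0],1);g=np.abs(e[:,0]-np.polyval(f,e[:,1]))<4;f=np.polyfit(e[g,1],e[g,0],1);print('edge',g.sum(),f.round(4),np.degrees(np.arctan(-f[0])).round(2))
    m2=[]
    for v in range(158,192):
        r=np.where(m[v,250:275])[0]+250
        if len(r): m2.append(at_z(im,(r[-1]+.5,v),16)[:2])
    e=np.array(m2);f=np.polyfit(e[:,0],e[:,1],1);print('end',f.round(4),np.median(e,0).round(1))
    print({n:[at_z(im,d['location'],z)[:2].round(1).tolist() for d in models.landmark_of(im,n)[:1]] for n,z in(('fence_end',24),('guard_mouth',24))})
E
```

```text
bar 305 [ 511.9 -220.2] 38.77 [ 567.5 -175.6] [ 452.4 -268. ]
handle 169 [ 408.3 -305.5] 40.2 [ 541.8 -192.7] [ 375.4 -333.3]
blank 648 [621.2  51.5] 94.0 (array([621.3,  52. ]), array([ 58.9, 119.2]), 3.73)
edge 37 [-4.980000e-02  6.885287e+02] 2.85
edge 37 [-5.290000e-02  5.529453e+02] 3.03
end [ 4.63000e-02 -5.99093e+01] [620.9 -32. ]
{'fence_end': [[594.0, -16.3]], 'guard_mouth': [[613.7, 136.5]]}
bar 311 [ 512.4 -219.8] 38.88 [ 567.  -175.8] [ 452.5 -268.1]
handle 169 [ 407.9 -305.7] 40.82 [ 507.6 -219.6] [ 375.7 -333.5]
blank 648 [621.4  51.5] 94.38 (array([621.4,  51.6]), array([ 58.9, 118.4]), 3.73)
edge 37 [-4.980000e-02  6.885287e+02] 2.85
edge 37 [-5.270000e-02  5.530255e+02] 3.02
end [ 4.83000e-02 -6.10334e+01] [620.9 -32. ]
{'fence_end': [[587.5, -16.4]], 'guard_mouth': [[615.7, 130.7]]}
bar 309 [ 512.3 -219.8] 38.98 [ 566.9 -175.7] [ 452.6 -268.2]
handle 170 [ 409.2 -304.7] 41.01 [ 527.4 -202. ] [ 375.9 -333.7]
blank 650 [621.4  51.6] 94.03 (array([621.4,  51.4]), array([ 58.9, 118.6]), 3.73)
edge 37 [-4.600000e-02  6.884667e+02] 2.63
edge 37 [-5.220000e-02  5.529181e+02] 2.99
end [ 4.92000e-02 -6.16041e+01] [620.9 -32. ]
{'fence_end': [[590.8, -20.8]], 'guard_mouth': [[592.4, 298.7]]}
```

Request:
play_rows([
  [17,-29,0],
  [17,-29,0],
  [17,-29,0],
  [17,-29,0],
  [17,-29,0],
  [17,-29,0],
  [17,-29,0],
  [17,-29,0],
], yaw=[-5,-5,-5,-5,-5,-5,-5,-5], gripper=0.3)

```text
t: 2.77
ee_pos: [295.3, 371.1, 222.9]
orientation: [1.449, 2.787, 0.001]
ft_force: [1.1, -0.0, -1.0]
width: 61.4
grasp_force: 0.0
```

Request:
play_rows([
  [17,-29,0],
  [17,-29,0],
  [17,-29,0],
  [17,-29,0],
  [17,-29,0],
  [17,-29,0],
  [0,-35,0],
  [0,-35,0],
], yaw=[-5,-5,-5,-5,-5,-5,-5,-5])

```text
t: 3.43
ee_pos: [397.5, 127.1, 222.9]
orientation: [2.315, 2.123, 0.001]
ft_force: [1.0, -0.4, 1.4]
width: 61.5
grasp_force: 0.0
```

Request:
play_rows([
  [0,-35,0],
  [0,-35,0],
  [0,-35,0],
  [0,-35,0],
  [0,-35,0],
  [0,-35,0],
  [0,-35,0],
  [0,-35,0],
], yaw=[-5,-5,-5,-5,-5,-5,-5,-5])

```text
t: 4.1
ee_pos: [396.5, -153.3, 223.0]
orientation: [2.902, 1.203, 0.001]
ft_force: [0.7, -0.2, -0.6]
width: 61.3
grasp_force: 0.0
```

```bash
cat > st.py <<'E'
from h import *
from scipy.spatial.transform import Rotation as R
def st():
    o=ctrl.get_obs();y=R.from_rotvec(o['orientation']).as_matrix()
    print('t',o['t'],'p',np.round(o['ee_pos'],1),'yawY',np.degrees(np.arctan2(y[1,1],y[0,1])).round(2),'z',y[:,2].round(3),'F',np.round(o['ft_force'],1),'M',np.round(o['moment'],2),'w',round(o['width'],1),o['grasp_force'].round(1) if hasattr(o['grasp_force'],'round') else o['grasp_force'])
    return o
if __name__=='__main__': st()
E
python3 st.py
```

```text
t 4.1 p [ 396.5 -153.3  223. ] yawY -44.97 z [ 0.001 -0.    -1.   ] F [ 0.7 -0.2 -0.6] M [-0.1   0.13 -0.03] w 61.3 0.0
```

Request:
play_rows([
  [3,-30,0],
  [3,-30,0],
  [3,-30,0],
  [3,-30,0],
  [3,-30,-30],
  [0,0,-35],
  [0,0,-35],
  [0,0,0],
], yaw=[-2,-2,-1.8,0,0,0,0,0])

```text
t: 4.77
ee_pos: [408.1, -298.9, 117.9]
orientation: [-2.949, -1.057, 0.009]
ft_force: [-0.6, 0.8, -0.9]
width: 61.8
grasp_force: 0.0
```

```bash
python3 - <<'E'
from st import *
o=st()
im=viewer.get_image('top');s=viewer.get_image('scene')
for n,i,c in(('t',im,(345,235)),('s',s,(245,255))):
    a=i['pixels'][c[1]-55:c[1]+55,c[0]-70:c[0]+70,::-1];cv2.imwrite('pics/c%s.png'%n,cv2.resize(a,None,fx=2.8,fy=2.8,interpolation=cv2.INTER_CUBIC))
cv2.imwrite('pics/c.png',np.hstack([cv2.imread('pics/ct.png'),cv2.imread('pics/cs.png')]))
C=cloud(im);h=C[...,2];print(proj(im,o['ee_pos']).round(1),proj(s,o['ee_pos']).round(1))
E
```

```text
t 4.7667 p [ 408.1 -298.9  117.9] yawY -50.58 z [-0.008  0.006 -1.   ] F [-0.6  0.8 -0.9] M [-0.02  0.19 -0.  ] w 61.8 0.0
[351.5 242.3] [234.5 229.5]
```

View pics/c.png

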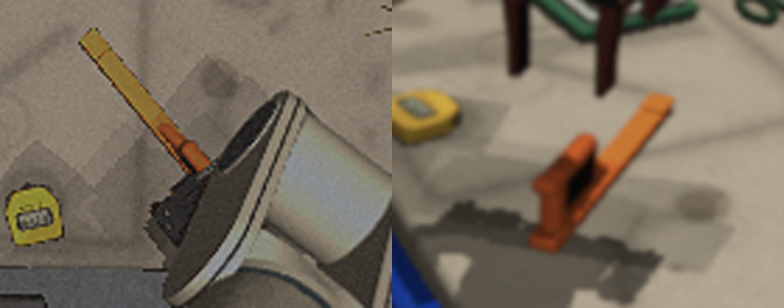

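The picture shows the fingers straddling the line above the handle and aligned across it (scene crop: fingers at (515,60) and (605,80), handle at (565,180)). I'll shift by (3,-4) and descend.

Request:
play_rows([
  [3,-4,-20],
  [0,0,-30],
  [0,0,-25],
  [0,0,-15],
  [0,0,-5],
  [0,0,0],
], yaw=[0,0,0,0,0,0])

```text
t: 5.37
ee_pos: [415.5, -305.2, 29.3]
orientation: [2.956, 1.062, 0.001]
ft_force: [-0.6, 0.1, -0.4]
width: 61.5
grasp_force: 0.0
```

Request:
play_rows([
  [0,0,0],
  [0,0,0],
  [0,0,0],
  [0,0,0],
  [0,0,0],
  [0,0,0],
], yaw=[0,0,0,0,0,0], gripper=1)

```text
t: 5.87
ee_pos: [414.8, -305.0, 28.7]
orientation: [2.956, 1.061, 0.0]
ft_force: [0.5, 0.5, 0.3]
width: 24.8
grasp_force: 0.0
```

```bash
python3 st.py
```

```text
t 5.8667 p [ 414.8 -305.    28.7] yawY -50.51 z [ 0. -0. -1.] F [0.5 0.5 0.3] M [-0.04  0.11  0.  ] w 24.8 0.0
```

Request:
play_rows([
  [0,0,0],
  [0,0,0],
  [0,0,0],
  [0,0,0],
], yaw=[0,0,0,0])

```text
t: 6.2
ee_pos: [414.6, -304.9, 28.3]
orientation: [-2.957, -1.061, 0.0]
ft_force: [-0.5, 0.4, 4.2]
width: 19.0
grasp_force: 30.0
```

Request:
play_rows([
  [0,0,10],
  [0,0,20],
  [0,0,20],
  [0,0,20],
  [0,0,0],
  [0,0,0],
], yaw=[0,0,0,0,0,0])

```text
t: 6.7
ee_pos: [415.3, -305.4, 99.4]
orientation: [2.955, 1.061, 0.002]
ft_force: [-0.2, 0.8, -1.0]
width: 18.8
grasp_force: 30.0
```

```bash
python3 st.py
```

```text
t 6.7 p [ 415.3 -305.4   99.4] yawY -50.51 z [ 0.002 -0.002 -1.   ] F [-0.2  0.8 -1. ] M [-0.06  0.16 -0.  ] w 18.8 29.97898668050766
```

Request:
play_rows([
  [27,10,0],
  [27,10,0],
  [27,10,0],
  [27,10,0],
  [27,10,0],
  [27,10,0],
  [27,10,0],
  [27,10,0],
], yaw=[6.7,6.7,6.7,6.7,6.7,6.7,6.7,6.6])

```text
t: 7.37
ee_pos: [630.9, -223.8, 96.4]
orientation: [-2.154, -2.283, 0.002]
ft_force: [-0.2, -1.2, -1.3]
width: 18.6
grasp_force: 30.0
```

Request:
play_rows([
  [0,0,-15],
  [0,0,-5],
  [0,0,0],
], yaw=[0,0,0])

```text
t: 7.62
ee_pos: [627.7, -224.0, 74.8]
orientation: [-2.16, -2.273, 0.004]
ft_force: [-0.9, 0.0, -0.9]
width: 18.8
grasp_force: 30.0
```

```bash
python3 - <<'E'
from st import *
o=st()
im=viewer.get_image('top');s=viewer.get_image('scene')
for n,i,c in(('t',im,(265,185)),('s',s,(265,195))):
    a=i['pixels'][c[1]-55:c[1]+55,c[0]-70:c[0]+70,::-1];cv2.imwrite('pics/c%s.png'%n,cv2.resize(a,None,fx=2.8,fy=2.8,interpolation=cv2.INTER_CUBIC))
cv2.imwrite('pics/d.png',np.hstack([cv2.imread('pics/ct.png'),cv2.imread('pics/cs.png')]))
zu=o['ee_pos'][2]-28.5
C=cloud(im);hsv=cv2.cvtColor(im['pixels'],cv2.COLOR_RGB2HSV);H,S,V=[hsv[...,i].astype(int) for i in range(3)]
m=((S>130)&(H<27)&(C[...,0]>560)&(C[...,0]<680)&(C[...,1]<20)&(C[...,1]>-260)).astype(np.uint8)
n,lab,stt,_=cv2.connectedComponentsWithStats(m);k=1+stt[1:,4].argmax();m=lab==k
v,u=np.where(m&(C[...,2]<zu+25));q=np.array([at_z(im,(a,b),zu+10) for a,b in zip(u,v)])[:,:2]
mu=q.mean(0);w=np.linalg.svd(q-mu)[2][0];w*=np.sign(w[1]);t=(q-mu)@w
print(len(q),mu.round(1),np.degrees(np.arctan2(w[1],w[0])).round(2),'tip',(mu+w*t.max()).round(1),'low',(mu+w*t.min()).round(1))
cl=C[m];cl=cl[cl[:,2]<zu+25];f=np.polyfit(cl[:,1],cl[:,2],1);print('z vs y',f.round(3),'at tip',np.polyval(f,(mu+w*t.max())[1]).round(1),'expected top',zu+10)
for n,i in(('top',im),('scene',s)):
  for nm,z in(('stick_heel',zu+4),('blank',24)):
    for d in models.landmark_of(i,nm)[:1]:print(n,nm,d['conf'],at_z(i,d['location'],z).round(1))
E
```

```text
t 7.6167 p [ 627.7 -224.    74.8] yawY 2.93 z [-0.006  0.002 -1.   ] F [-0.9  0.  -0.9] M [-0.11  0.07  0.04] w 18.8 29.978890120983124
362 [618.3 -98.8] 93.27 tip [614.  -24.1] low [ 622.9 -179.6]
z vs y [-1.0000e-03  5.7383e+01] at tip 57.4 expected top 56.29426067261221
top stick_heel 0.71 [612.5 -35.6  50.3]
top blank 0.87 [623.2  58.5  24. ]
scene stick_heel 0.98 [625.7 -20.9  50.3]
scene blank 0.51 [624.7  53.5  24. ]
```

View pics/d.png

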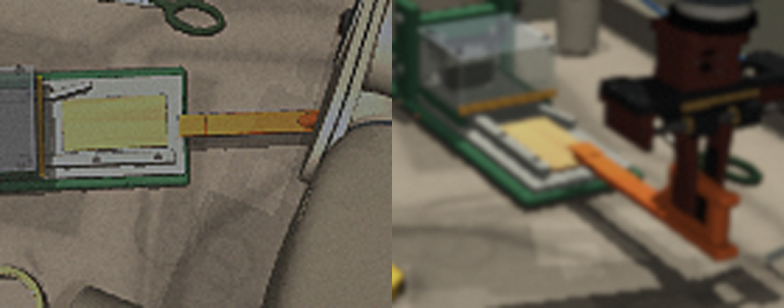

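Request:
play_rows([
  [4,6,0],
  [4,6,-5],
  [1,0,-7],
  [0,0,-5],
  [0,0,0],
  [0,0,0],
], yaw=[-0.3,0,0,0,0,0])

```text
t: 8.42
ee_pos: [639.1, -212.6, 60.4]
orientation: [-2.168, -2.272, 0.001]
ft_force: [-0.5, -0.6, -1.9]
width: 18.9
grasp_force: 30.0
```

```bash
cat > lk.py <<'E'
from st import *
o=st()
im=viewer.get_image('top')
zu=o['ee_pos'][2]-28.5
C=cloud(im);hsv=cv2.cvtColor(im['pixels'],cv2.COLOR_RGB2HSV);H,S,V=[hsv[...,i].astype(int) for i in range(3)]
m=((S>130)&(H<27)&(C[...,0]>560)&(C[...,0]<680)&(C[...,1]<90)&(C[...,1]>-260)).astype(np.uint8)
n,lab,stt,_=cv2.connectedComponentsWithStats(m);k=1+stt[1:,4].argmax();m=lab==k
v,u=np.where(m&(C[...,2]<zu+25));q=np.array([at_z(im,(a,b),zu+10) for a,b in zip(u,v)])[:,:2]
mu=q.mean(0);w=np.linalg.svd(q-mu)[2][0];w*=np.sign(w[1]);t=(q-mu)@w
print('stick',len(q),mu.round(1),np.degrees(np.arctan2(w[1],w[0])).round(2),'tip',(mu+w*t.max()).round(1))
m=((C[...,0]>560)&(C[...,0]<680)&(C[...,1]>-15)&(C[...,1]<135)&(S>70)&(H>20)&(H<36)&(V>90)&(S<130)).astype(np.uint8)
n,lab,stt,_=cv2.connectedComponentsWithStats(m);k=1+stt[1:,4].argmax();m=lab==k
v,u=np.where(m);q=np.array([at_z(im,(a,b),30)[:2] for a,b in zip(u,v)]);print('blank',len(q),rect(q),q.min(0),q.max(0))
E
python3 lk.py
```

```text
t 8.4167 p [ 639.1 -212.6   60.4] yawY 2.7 z [-0.002  0.    -1.   ] F [-0.5 -0.6 -1.9] M [-0.09  0.06  0.02] w 18.9 29.979135990142822
stick 345 [630.1 -86.8] 92.93 tip [626.3 -14.3]
blank 652 (array([621.3,  51.9]), array([ 58.9, 119. ]), 3.73) [589.41119704  -8.25589902] [652.74776429 112.19454664]
```

Request:
play_rows([
  [-3,0,-3],
  [0,0,-2],
  [0,0,0],
  [0,0,0],
], yaw=[0,0,0,0])

```text
t: 8.8
ee_pos: [636.5, -213.0, 56.2]
orientation: [-2.169, -2.273, 0.0]
ft_force: [0.3, -0.0, -1.4]
width: 18.7
grasp_force: 30.0
```

Request:
play_rows([
  [0,0,-1],
  [0,0,0],
  [0,0,0],
], yaw=[0,0,0])

```text
t: 9.05
ee_pos: [636.7, -212.9, 55.3]
orientation: [2.169, 2.273, 0.0]
ft_force: [0.1, 0.4, -0.5]
width: 19.0
grasp_force: 30.0
```

Request:
play_rows([
  [0,0,-1],
  [0,0,0],
  [0,0,0],
], yaw=[0,0,0])

```text
t: 9.3
ee_pos: [636.6, -212.9, 54.2]
orientation: [-2.169, -2.273, 0.0]
ft_force: [-0.0, 0.4, -1.4]
width: 19.0
grasp_force: 30.0
```

```bash
python3 st.py
```

```text
t 9.3 p [ 636.6 -212.9   54.2] yawY 2.69 z [-0.  0. -1.] F [-0.   0.4 -1.4] M [-0.16  0.11 -0.04] w 19.0 29.979110956192017
```

Request:
play_rows([
  [0,0,-0.7],
  [0,0,0],
  [0,0,0],
], yaw=[0,0,0])

```text
t: 9.55
ee_pos: [636.6, -212.9, 53.5]
orientation: [-2.169, -2.273, 0.0]
ft_force: [-0.1, 0.1, -0.8]
width: 18.7
grasp_force: 30.0
```

Request:
play_rows([
  [0,0,-0.7],
  [0,0,0],
  [0,0,0],
], yaw=[0,0,0])

```text
t: 9.8
ee_pos: [636.6, -212.9, 52.8]
orientation: [-2.169, -2.273, 0.0]
ft_force: [-0.4, 0.2, -0.7]
width: 18.8
grasp_force: 30.0
```

Request:
play_rows([
  [0,0,-0.7],
  [0,0,0],
  [0,0,0],
], yaw=[0,0,0])

```text
t: 10.05
ee_pos: [636.7, -212.9, 52.2]
orientation: [2.169, 2.273, 0.0]
ft_force: [0.9, 0.6, -1.0]
width: 19.2
grasp_force: 30.0
```

```bash
python3 st.py
```

```text
t 10.05 p [ 636.7 -212.9   52.2] yawY 2.68 z [ 0.  0. -1.] F [ 0.9  0.6 -1. ] M [-0.02  0.07  0.01] w 19.2 29.979527592658997
```

Request:
play_rows([
  [0,0,1.2],
  [-0.3,6,0],
  [-0.3,6,0],
  [-0.2,4,0],
  [-0.2,4,0],
  [-0.2,4,0],
  [-0.2,4,0],
  [0,0,0],
], yaw=[0,0,0,0,0,0,0,0])

```text
t: 10.72
ee_pos: [635.2, -183.9, 53.3]
orientation: [-2.168, -2.273, 0.0]
ft_force: [0.5, -0.8, -0.8]
width: 18.8
grasp_force: 30.0
```

```bash
python3 lk.py
```

```text
t 10.7167 p [ 635.2 -183.9   53.3] yawY 2.73 z [-0.  0. -1.] F [ 0.5 -0.8 -0.8] M [-0.14  0.06 -0.03] w 18.8 29.979088604450226
stick 340 [626.  -55.1] 93.02 tip [622.2  17.5]
blank 602 (array([620.4,  65.6]), array([ 58.8, 113.4]), 3.58) [589.25391652   7.79749161] [652.55836078 121.90998998]
```

Request:
play_rows([
  [-0.2,4,0],
  [-0.2,4,0],
  [-0.2,4,0],
  [-0.2,4,0],
  [-0.2,4,0],
  [-0.2,4,0],
  [-0.2,4,0],
  [-0.2,4,0],
], yaw=[0,0,0,0,0,0,0,0])

```text
t: 11.43
ee_pos: [633.6, -152.4, 53.4]
orientation: [-2.169, -2.273, 0.0]
ft_force: [-0.8, 0.7, -1.7]
width: 18.8
grasp_force: 30.0
```

```bash
python3 lk.py
```

```text
t 11.4333 p [ 633.6 -152.4   53.4] yawY 2.69 z [-0.  0. -1.] F [-0.8  0.7 -1.7] M [-0.19  0.06  0.03] w 18.8 29.978479743003845
stick 306 [624.1 -19.5] 93.09 tip [620.6  47. ]
blank 432 (array([619.2,  80.9]), array([58.7, 80.9]), 1.12) [589.25391652  39.95101617] [648.93771534 121.90998998]
```

Request:
play_rows([
  [-0.2,4,0],
  [-0.2,4,0],
  [-0.2,4,0],
  [-0.2,4,0],
  [-0.2,4,0],
  [-0.2,4,0],
  [-0.2,4,0],
  [-0.2,4,0],
], yaw=[0,0,0,0,0,0,0,0])

```text
t: 12.15
ee_pos: [632.0, -120.4, 53.4]
orientation: [-2.169, -2.273, 0.0]
ft_force: [0.4, 0.0, -0.8]
width: 18.9
grasp_force: 30.0
```

Request:
play_rows([
  [-0.2,4,0],
  [-0.2,4,0],
  [-0.2,4,0],
  [-0.2,4,0],
  [-0.2,3,0],
  [-0.1,3,0],
], yaw=[0,0,0,0,0,0])

```text
t: 12.65
ee_pos: [630.9, -98.5, 53.4]
orientation: [-2.169, -2.273, 0.0]
ft_force: [0.1, -0.3, -1.5]
width: 18.5
grasp_force: 30.0
```

```bash
python3 lk.py
```

```text
t 12.65 p [630.9 -98.5  53.4] yawY 2.7 z [-0. -0. -1.] F [ 0.1 -0.3 -1.5] M [-0.17  0.16  0.02] w 18.5 29.977454245090485
stick 235 [621.3  40.1] 93.08 tip [618.7  88.7]
blank 135 (array([617.2, 106.7]), array([55.8, 29. ]), 1.52) [589.25391652  91.50891632] [645.00923806 121.90998998]
```

Request:
play_rows([
  [-0.1,2,0],
  [-0.1,2,0],
  [-0.1,2,0],
  [-0.1,2,0],
  [-0.1,2,0],
  [-0.1,2,0],
], yaw=[0,0,0,0,0,0])

```text
t: 13.2
ee_pos: [630.3, -86.8, 53.4]
orientation: [2.169, 2.273, -0.0]
ft_force: [-0.1, 0.3, -1.4]
width: 18.7
grasp_force: 30.0
```

Request:
play_rows([
  [-0.1,2,0],
  [-0.1,2,0],
  [-0.1,2,0],
], yaw=[0,0,0])

```text
t: 13.45
ee_pos: [630.7, -82.2, 53.9]
orientation: [2.166, 2.272, -0.001]
ft_force: [0.3, -8.8, 1.0]
width: 19.0
grasp_force: 30.0
```

Request:
play_rows([
  [-0.1,2,0],
  [-0.1,2,0],
  [-0.1,2,0],
], yaw=[0,0,0])

```text
t: 13.7
ee_pos: [630.1, -75.9, 53.7]
orientation: [2.167, 2.272, -0.001]
ft_force: [-0.3, -6.1, -0.0]
width: 18.9
grasp_force: 30.0
```

Request:
play_rows([
  [-0.1,2,0],
  [-0.1,2,0],
  [-0.1,2,0],
], yaw=[0,0,0])

```text
t: 13.95
ee_pos: [629.7, -69.7, 53.7]
orientation: [2.167, 2.272, -0.001]
ft_force: [-0.1, -5.2, -0.3]
width: 18.6
grasp_force: 30.0
```

Request:
play_rows([
  [-0.1,3,0],
  [-0.2,3,0],
  [-0.1,3,0],
  [-0.2,3,0],
  [-0.1,3,0],
  [-0.2,3,0],
  [-0.1,3,0],
  [-0.2,3,0],
], yaw=[0,0,0,0,0,0,0,0])

```text
t: 14.62
ee_pos: [628.3, -44.6, 53.4]
orientation: [2.169, 2.273, 0.0]
ft_force: [0.7, -5.3, -0.3]
width: 19.0
grasp_force: 30.0
```

Request:
play_rows([
  [-0.1,3,0],
  [-0.2,3,0],
  [-0.1,3,0],
  [-0.2,3,0],
  [-0.1,2,0],
  [-0.1,2,0],
], yaw=[0,0,0,0,0,0])

```text
t: 15.12
ee_pos: [627.5, -28.6, 53.4]
orientation: [2.169, 2.273, 0.0]
ft_force: [0.2, -5.5, -0.2]
width: 18.8
grasp_force: 30.0
```

```bash
python3 lk.py; python3 - <<'E'
from h import *
for c in('top','scene'):
    im=viewer.get_image(c)
    for n,z in(('back_stop',25),('stop_face',27),('blank_front_left',27),('blank_front_right',27)):
        for d in models.landmark_of(im,n)[:2]:print(c,n,round(d['conf'],2),at_z(im,d['location'],z).round(1))
E
```

```text
t 15.1167 p [627.5 -28.6  53.4] yawY 2.69 z [ 0. -0. -1.] F [ 0.2 -5.5 -0.2] M [-0.88  0.01  0.05] w 18.8 29.97877299785614
stick 7 [618.2  88.4] 1.36 tip [627.9  88.6]
top back_stop 0.67 [593.3 295.9  25. ]
top stop_face 0.81 [609.3 304.4  27. ]
scene blank_front_left 0.53 [623.1  31.8  27. ]
scene blank_front_right 0.19 [614.5 118.1  27. ]Traceback (most recent call last):
  File "lk.py", line 12, in <module>
    n,lab,stt,_=cv2.connectedComponentsWithStats(m);k=1+stt[1:,4].argmax();m=lab==k
                                                        ~~~~~~~~~~~~~~~~^^
ValueError: attempt to get argmax of an empty sequence
```

Request:
play_rows([
  [-0.1,2,0],
  [-0.1,2,0],
  [-0.1,2,0],
  [-0.1,2,0],
  [0,1,0],
], yaw=[0,0,0,0,0])

```text
t: 16.08
ee_pos: [627.1, -19.9, 53.5]
orientation: [2.169, 2.273, -0.0]
ft_force: [1.0, -4.4, -0.5]
width: 18.8
grasp_force: 30.0
```

Request:
play_rows([
  [0,1,0],
  [-0.1,1,0],
], yaw=[0,0])

```text
t: 16.25
ee_pos: [626.9, -17.9, 53.4]
orientation: [2.169, 2.273, -0.0]
ft_force: [-0.1, -4.9, 0.9]
width: 18.4
grasp_force: 30.0
```

Request:
play_rows([
  [0,0.8,0],
  [-0.1,0.8,0],
], yaw=[0,0])

```text
t: 16.42
ee_pos: [626.8, -16.2, 53.4]
orientation: [2.169, 2.273, -0.0]
ft_force: [-0.7, -4.4, 0.4]
width: 19.2
grasp_force: 30.0
```

Request:
play_rows([
  [0,0.8,0],
  [-0.1,0.8,0],
], yaw=[0,0])

```text
t: 16.58
ee_pos: [626.8, -14.6, 53.4]
orientation: [2.169, 2.273, 0.0]
ft_force: [-0.4, -5.0, -0.2]
width: 18.8
grasp_force: 30.0
```

Request:
play_rows([
  [0,0.8,0],
  [-0.1,0.8,0],
], yaw=[0,0])

```text
t: 16.75
ee_pos: [626.7, -13.0, 53.4]
orientation: [-2.169, -2.273, 0.0]
ft_force: [0.3, -4.9, -0.2]
width: 18.7
grasp_force: 30.0
```

Request:
play_rows([
  [0,0.8,0],
  [-0.1,0.8,0],
], yaw=[0,0])

```text
t: 16.92
ee_pos: [626.6, -11.4, 53.4]
orientation: [2.169, 2.273, 0.0]
ft_force: [-1.0, -4.6, 0.2]
width: 19.0
grasp_force: 30.0
```

Request:
play_rows([
  [0,0.8,0],
  [-0.1,0.8,0],
], yaw=[0,0])

```text
t: 17.08
ee_pos: [626.5, -9.8, 53.4]
orientation: [2.169, 2.273, 0.0]
ft_force: [-0.2, -4.5, -0.5]
width: 18.8
grasp_force: 30.0
```

Request:
play_rows([
  [0,0.8,0],
  [-0.1,0.8,0],
], yaw=[0,0])

```text
t: 17.25
ee_pos: [626.4, -8.2, 53.4]
orientation: [2.169, 2.273, 0.0]
ft_force: [0.5, -4.7, 0.4]
width: 19.2
grasp_force: 30.0
```

Request:
play_rows([
  [0,0.8,0],
  [-0.1,0.8,0],
], yaw=[0,0])

```text
t: 17.42
ee_pos: [626.5, -7.3, 53.5]
orientation: [2.167, 2.273, -0.001]
ft_force: [0.2, -12.5, 1.2]
width: 19.0
grasp_force: 30.0
```

Request:
play_rows([
  [0,0,0],
  [0,0,0],
], yaw=[0,0])

```text
t: 17.58
ee_pos: [626.5, -7.3, 53.6]
orientation: [2.168, 2.273, -0.001]
ft_force: [1.1, -9.5, 0.3]
width: 19.0
grasp_force: 30.0
```

Request:
play_rows([
  [0,0.4,0],
  [0,0,0],
], yaw=[0,0])

```text
t: 17.75
ee_pos: [626.5, -7.3, 53.7]
orientation: [2.167, 2.272, -0.001]
ft_force: [0.6, -9.8, -0.3]
width: 18.9
grasp_force: 30.0
```

Request:
play_rows([
  [0,0.5,0],
], yaw=[0])

```text
t: 17.83
ee_pos: [626.6, -7.2, 53.7]
orientation: [2.167, 2.272, -0.001]
ft_force: [-0.2, -14.8, 2.5]
width: 19.1
grasp_force: 30.0
```

Request:
play_rows([
  [0,-1,0],
  [0,-2,0],
  [0.1,-2,0],
  [0.1,-3,0],
], yaw=[0,0,0,0])

```text
t: 18.17
ee_pos: [626.3, -13.2, 53.2]
orientation: [-2.168, -2.272, -0.0]
ft_force: [0.1, 0.9, -1.2]
width: 18.7
grasp_force: 30.0
```

```bash
python3 st.py
```

```text
t 18.1667 p [626.3 -13.2  53.2] yawY 2.69 z [-0.     0.001 -1.   ] F [ 0.1  0.9 -1.2] M [-0.14  0.02  0.01] w 18.7 29.979185163974762
```

Request:
play_rows([
  [0.4,-8,0],
  [0.6,-12,0],
  [0.7,-14,0],
  [0.7,-14,0],
  [0.7,-14,0],
  [0.7,-14,0],
  [0.7,-14,0],
  [0.7,-14,0],
], yaw=[0,0,0,0,0,0,0,0])

```text
t: 18.83
ee_pos: [631.6, -119.6, 53.4]
orientation: [2.169, 2.272, 0.0]
ft_force: [-0.1, -0.0, -1.1]
width: 18.6
grasp_force: 30.0
```

Request:
play_rows([
  [0.7,-14,0],
  [0.7,-14,0],
  [0.7,-14,0],
  [0.7,-14,0],
  [0.7,-14,0],
  [0.7,-14,0],
  [0.7,-14,0],
  [0.7,-14,0],
], yaw=[0,0,0,0,0,0,0,0])

```text
t: 19.5
ee_pos: [637.3, -231.2, 53.3]
orientation: [-2.169, -2.273, 0.0]
ft_force: [-0.3, 0.4, -0.8]
width: 18.7
grasp_force: 30.0
```

Request:
play_rows([
  [0.7,-14,0],
  [0,-14,0],
  [0,-10,0],
  [0,0,0],
], yaw=[0,0,0,0])

```text
t: 19.83
ee_pos: [638.0, -270.2, 53.5]
orientation: [2.17, 2.27, 0.0]
ft_force: [0.1, 0.8, -0.9]
width: 18.9
grasp_force: 30.0
```

```bash
python3 - <<'E'
from st import *
o=st()
im=viewer.get_image('top');s=viewer.get_image('scene')
for n,i,c in(('t',im,(215,185)),('s',s,(245,185))):
    a=i['pixels'][c[1]-55:c[1]+55,c[0]-70:c[0]+70,::-1];cv2.imwrite('pics/c%s.png'%n,cv2.resize(a,None,fx=2.8,fy=2.8,interpolation=cv2.INTER_CUBIC))
cv2.imwrite('pics/e.png',np.hstack([cv2.imread('pics/ct.png'),cv2.imread('pics/cs.png')]))
E
```

```text
t 19.8333 p [ 638.  -270.2   53.5] yawY 2.59 z [ 0.001 -0.001 -1.   ] F [ 0.1  0.8 -0.9] M [-0.14  0.06  0.01] w 18.9 29.9788436293602
```

View pics/e.png

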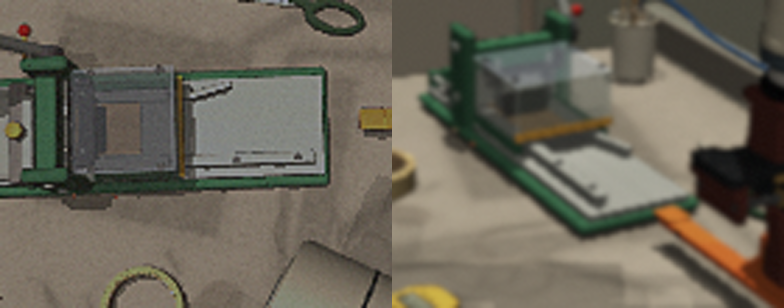

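The top view shows the bed empty and the blank's rear edge inside the guard at crop (141,128). The stick is fully out, with its tip at crop (375,120). I'll lay it on the robot side of the machine.

Request:
play_rows([
  [-25,0,5],
  [-25,0,0],
  [-25,0,0],
  [-25,0,0],
  [-25,0,0],
  [-23,0,0],
  [0,25,0],
  [0,27,0],
], yaw=[0,0,0,0,0,0,0,0])

```text
t: 20.6
ee_pos: [488.7, -215.6, 58.6]
orientation: [-2.172, -2.27, -0.0]
ft_force: [0.8, 0.1, -0.2]
width: 18.7
grasp_force: 30.0
```

Request:
play_rows([
  [0,27,0],
  [0,27,0],
  [0,25,-5],
  [0,0,-8],
  [0,0,-7],
  [0,0,-5],
  [0,0,0],
  [0,0,0],
], yaw=[0,0,0,0,0,0,0,0])

```text
t: 21.27
ee_pos: [489.8, -137.5, 33.0]
orientation: [-2.169, -2.271, 0.001]
ft_force: [-0.4, 0.1, -0.1]
width: 19.0
grasp_force: 30.0
```

```bash
python3 st.py
```

```text
t 21.2667 p [ 489.8 -137.5   33. ] yawY 2.63 z [-0.001  0.    -1.   ] F [-0.4  0.1 -0.1] M [-0.15  0.03 -0.02] w 19.0 29.97901350259781
```

Request:
play_rows([
  [0,0,-2],
  [0,0,-1.5],
  [0,0,0],
  [0,0,0],
], yaw=[0,0,0,0])

```text
t: 21.6
ee_pos: [489.9, -137.1, 29.9]
orientation: [2.169, 2.272, 0.0]
ft_force: [0.1, -0.4, -1.5]
width: 18.9
grasp_force: 30.0
```

Request:
play_rows([
  [0,0,-0.7],
  [0,0,0],
  [0,0,0],
], yaw=[0,0,0])

```text
t: 21.85
ee_pos: [490.0, -136.8, 29.3]
orientation: [2.169, 2.273, 0.0]
ft_force: [-0.0, 0.4, -0.1]
width: 18.9
grasp_force: 30.0
```

```bash
python3 st.py
```

```text
t 21.85 p [ 490.  -136.8   29.3] yawY 2.69 z [ 0. -0. -1.] F [-0.   0.4 -0.1] M [-0.09  0.04 -0.02] w 18.9 29.979006350040436
```

Request:
play_rows([
  [0,0,-0.7],
  [0,0,0],
  [0,0,0],
], yaw=[0,0,0])

```text
t: 22.1
ee_pos: [489.9, -136.7, 28.5]
orientation: [-2.169, -2.273, 0.0]
ft_force: [0.4, -0.0, -1.0]
width: 19.0
grasp_force: 30.0
```

Request:
play_rows([
  [0,0,0],
  [0,0,0],
  [0,0,0],
  [0,0,0],
  [0,0,0],
  [0,0,0],
  [0,0,0],
  [0,0,0],
], yaw=[0,0,0,0,0,0,0,0], gripper=0.4)

```text
t: 22.77
ee_pos: [490.0, -136.8, 28.5]
orientation: [-2.169, -2.273, 0.0]
ft_force: [0.7, 0.1, -0.7]
width: 52.6
grasp_force: 0.0
```

Request:
play_rows([
  [0,0,15],
  [0,0,30],
  [0,0,35],
  [0,0,35],
  [0,0,35],
  [-5,-25,20],
  [-10,-35,0],
  [-10,-35,0],
], yaw=[0,0,0,0,0,0,0,0])

```text
t: 23.43
ee_pos: [465.9, -232.8, 200.7]
orientation: [2.163, 2.272, 0.002]
ft_force: [-0.4, 0.3, -0.3]
width: 52.7
grasp_force: 0.0
```

Request:
play_rows([
  [-10,-35,0],
  [-10,-35,0],
  [-10,-35,0],
  [0,0,0],
  [0,0,0],
], yaw=[0,0,0,0,0])

```text
t: 23.85
ee_pos: [434.2, -338.1, 198.3]
orientation: [-2.173, -2.269, -0.0]
ft_force: [0.1, -0.4, -0.1]
width: 52.3
grasp_force: 0.0
```

```bash
python3 - <<'E'
from st import *
o=st()
im=viewer.get_image('top');s=viewer.get_image('scene')
a=im['pixels'][110:290,140:340,::-1];b=s['pixels'][120:300,150:350,::-1]
cv2.imwrite('pics/f.png',cv2.resize(np.hstack([a,b]),None,fx=2,fy=2,interpolation=cv2.INTER_CUBIC))
Z={'scissors':0,'masking_tape':0,'stop_clock':0,'push_stick':0,'back_stop':25,'stop_face':27}
for n,z in Z.items():
    for d in models.landmark_of(im,n)[:1]:print(n,round(d['conf'],2),np.round(d['location'],1),at_z(im,d['location'],z).round(1))
C=cloud(im);hsv=cv2.cvtColor(im['pixels'],cv2.COLOR_RGB2HSV);H,S=hsv[...,0].astype(int),hsv[...,1].astype(int)
m=((S>130)&(H<27)&(C[...,0]>440)&(C[...,0]<535)&(C[...,1]<90)&(C[...,1]>-250)&(C[...,2]<25))
q=C[m];print(len(q),rect(q),np.polyfit(q[:,1],q[:,2],1).round(3),np.median(q[:,2]))
E
```

```text
t 23.85 p [ 434.2 -338.1  198.3] yawY 2.49 z [-0.  0. -1.] F [ 0.1 -0.4 -0.1] M [-0.13  0.07  0.02] w 52.3 0.0
scissors 0.71 [245.2 131.4] [768.4  24.7   0. ]
masking_tape 0.55 [196.  238.7] [409.9 178.2   0. ]
stop_clock 0.75 [284.4 252.8] [ 368.6 -109.2    0. ]
push_stick 0.86 [271.9 219.3] [476.  -67.7   0. ]
back_stop 0.62 [157.6 180.3] [596.5 304.1  25. ]
stop_face 0.59 [159.1 177.4] [605.7 299.1  27. ]
381 (array([483.5, -61. ]), array([ 24.1, 246.7]), 2.73) [-3.0000e-03  1.0968e+01] 10.710118125440658
```

View pics/f.png

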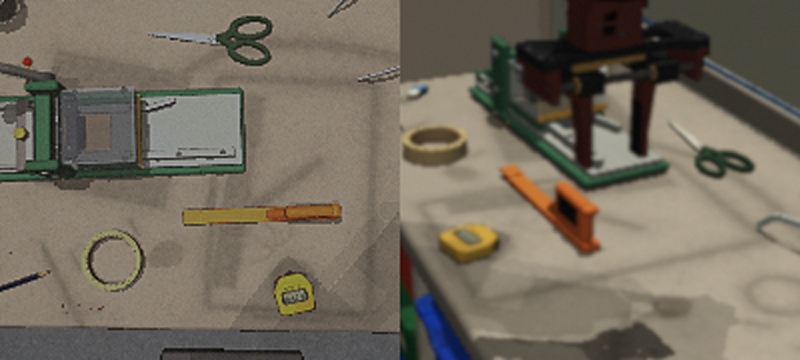

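The stick lies flat and upright beside the machine (top view, (262,214)). The blank is home under the guard (95,130), and the scissors, tape and timer haven't been moved. I'm handing the job in.

```bash
python3 -c "
from workcell import ticket
print(ticket.close_job())"
```

```text
the job is handed in; nothing more can be done
None
```

The job is handed in: I pushed the blank home with the stick (about 10 N on the stop, no slip seen), drew the stick out and laid it flat beside the machine, and left the scissors, tape and timer untouched; no verdict came back.

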